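# Push the scrap pad off the packing table into the carton

## Task

We are clearing up after unpacking jars: the square piece of honeycomb board is scrap. Push it along the packing table and over the table's far edge (the one away from the robot), so that it drops into the open cardboard carton below; do not pick it up. Leave the round board and the oblong board where they lie: they are still needed.

Things in the scene. Friction and masses are not known exactly. Their poses are not given: they have to be found in the camera images.
- pad_center (a point): Centre, half-way up, of the scrap: a loose square pad of brown honeycomb cardboard, 80 x 80 x 15 mm, about 40 g, lying flat on the table. x, y parallel to its sides, z up. The square, round and oblong boards lie in a loose row along the far edge, in any order, centres at least 120 mm apart in y; each has a clear straight way in +x over the edge into the carton.
- carton_mouth (a point): Centre of the mouth of the fixed open carton on a low bench below the table's far edge. Mouth 308 (x) by 468 mm (y) inside, rim 45 mm below the tabletop, 114 mm deep, walls 6 mm, axes parallel to the world's. The table's far edge runs along y at x = 0.66 m, 140 mm nearer to the robot than this point, so the carton's near wall is tucked 20 mm under the top. Tabletop at z = 0.
- round_board: Loose round board of the same material, 88 mm across, 15 mm thick, lying flat; origin at the centre of its underside. To be left alone.
- oblong_board: Loose oblong board of the same material, 110 x 45 mm, 15 mm thick, lying flat; origin at the centre of its underside, x along its length. To be left alone. Also standing by: a jar up to 75 mm tall at each end of the row, its centre at least 90 mm in y from the nearest board's; small jars up to 50 mm tall and a spoon at x below 0.42 m; taller things only beyond 0.40 m to either side.
There are look-alikes about, which are no part of the job. Leave any black or red look-alike of the part that bears pad_center alone.

How it is judged (in metres and radians):
At the end, for the whole second after the job is handed in: The square pad lies at rest inside the carton, its centre between the walls and at least 40 mm below the rim; the round and the oblong board are within 20 mm of where they lay (x of pad_center in the frame of carton_mouth between -0.154 and 0.154 m and y of pad_center in the frame of carton_mouth between -0.234 and 0.234 m and z of pad_center in the frame of carton_mouth between -0.12 and -0.04 m and linear speed of square_pad below 0.03 m/s and distance of each of round_board, oblong_board from where it was at the start of the episode below 0.02 m); the robot touches nothing.
It fails at once if the square pad is picked up (its centre more than 45 mm above the tabletop) (height (world z) of pad_center above 0.045 m).
It fails at once if the round board is moved more than 20 mm (distance of round_board from where it was at the start of the episode above 0.02 m).
It fails at once if the oblong board is moved more than 20 mm (distance of oblong_board from where it was at the start of the episode above 0.02 m).
It also fails if it takes over 34 s, if anything falls off the work surface, if the arm or the gripper's body presses on something with over 40 N, if the wrist force passes 120 N, or if a joint passes its speed limit or range.

## Robot

A 6-joint arm with a two-finger parallel gripper is mounted at the origin on the work surface. World frame = base frame: x ahead of the robot, y to its left, z up, the work surface at z = 0. Lengths are in mm, angles in rad, forces in N, time in s.
With the tool pointing down it reaches from about 350 to 775 mm from the base axis. Payload 7.3 kg.
Tool frame: the origin (TCP) lies at the very end of the fingers, on their centre line; the grasp point (between the pads) lies 19 mm behind it; x points along the fingers, z is the direction in which the jaws open and shut, and the axes are right-handed (so a half turn about x gives the same grasp; the last joint's range is limited). The gripper opens to 92 mm and grips with 3 to 60 N. Pads are 19 mm wide; open, the fingers measure 130 mm over their backs; the gripper's body (75 mm by 190 mm) begins 47 mm behind the grasp point.
Start: joints at [1.197, 0.342, 1.524, -0, 1.275, -0.146], TCP at [118.547, 511.46, 226.741] pointing down, gripper open.
Joint ranges: [-2.53, 2.53], [-0.77, 2.02], [0.04, 2.7], [-1, 4.14], [0.28, 2.66], [-3.11, 3.11]. Speed limits (rad/s): [2.57, 2.57, 3.14, 3.14, 3.14, 3.14].

## Interface

Orientations are given as [roll, pitch, yaw] about the fixed x, y, z axes, in that order (R = Rz(yaw) Ry(pitch) Rx(roll)).
In Python, from plant import * gives the robot as it stands.
- The arm moves only by the tool carry_out, never from a script. Its argument "rows" is a list of rows, each a list of 4 numbers: the shift along the world's x, y, z in mm, then the turn about the world's z in degrees. In form: [[x, y, z, twist], ...]. A call has 1 to 20 rows; each row is the pose to reach, as a shift and turn from the pose measured when the call began; what a row does not reach only later rows make up. A row lasts 1/12 s, in which the tool goes at most 41.7 mm and 7.16 degrees, less where a joint would pass 70% of its speed; a pose out of reach is approached as far as the arm can. A call with a gripper value outside its range is refused whole. "hand" is the finger opening in mm, from 0 to 91.8, set as the call begins (left out, the last holds). The fingers move at their own pace and stop on an object; the grip force is fixed at half the most. Time passes only in rows, so rows that repeat a pose let the fingers close. It gives the time, the measured TCP pose, the force and the opening at its end, in the units of the state.
- get_obs(): the state, without advancing time (a new reading comes with each control period).
- capture(name): name is "scene" or "side" or "wrist"; returns the picture (480x640x3 uint8, red, green, blue); there is no depth.
- camera_info(name): a dict with "camera_matrix" (3x3 intrinsics, pixels), "pose" (4x4, takes a point from camera to world coordinates); the wrist camera has in their place "mount" (4x4, takes a point from camera to tool coordinates, whose origin is the TCP and whose axes are the tool frame's). Camera axes: x right, y down, z forward; pixel columns grow to the right and rows downward; lengths in mm; the calibration is good to about 2 mm. A picture is of the moment at which its call begins: read the wrist's pose just before it. camera_info takes no time and is no camera call.
- close_job(): hands the job in, once; it reports no verdict.
The state is a dict: "time": time; "joint_positions": joint angles; "dq": joint speeds; "tau": joint torques, N m; "tool_pos": TCP position; "tcp_rot": TCP orientation; "contact_force": force on the tool from outside, world axes, zero at the start; "moment": the same for the moment, N m; "grip_width": finger opening in mm.
Only numpy, scipy, OpenCV 4.12 (cv2) and the standard library are available. Lean on these libraries where they do the work, as an engineer would, in place of code of your own. Each camera call takes 0.05 s, during which the arm holds its last target. There are 200 camera calls.

## Working session

There is one attempt and no reset: what is moved stays moved. The work goes in short steps, Python scripts to look and compute and a tool call to move; the robot and the scene stay as the last step left them, time stands still between calls to the robot, and variables do not carry over. Pictures are saved under pics/ and viewed, about 8 in all and at most 12, crops included, and the job is handed in when it is done.

Besides the shell and the picture viewer there is one more tool, called after "Call:" in YAML: its name, and indented under it one key for each argument. carry_out: Moves the arm, as the interface text tells. Its arguments: {"type":"object","properties":{"rows":{"type":"array"},"hand":{"type":"number"}},"required":["rows"]}

```bash
mkdir -p pics
cat > h.py <<'E'
from plant import *
import numpy as np, cv2
def snap(n,f,crop=None,s=1):
    im=cv2.cvtColor(capture(n),cv2.COLOR_RGB2BGR); cv2.imwrite('pics/full_'+f,im)
    if crop: a,b,c,d=crop; im=cv2.resize(im[b:d,a:c],None,fx=s,fy=s,interpolation=cv2.INTER_CUBIC)
    cv2.imwrite('pics/'+f,im)
def pix(n,uv,z):
    i=camera_info(n);K=i['camera_matrix'];T=np.array(i['pose'])
    d=T[:3,:3]@np.linalg.inv(K)@np.array([uv[0],uv[1],1.]);o=T[:3,3]
    return o+d*(z-o[2])/d[2]
E
python3 - <<'E'
from h import *
snap('scene','s1.png');snap('side','d1.png')
o=get_obs();print(o['time'],o['tool_pos'],o['tcp_rot'],o['contact_force'])
for n in('scene','side'):print(np.round(camera_info(n)['pose'],2))
E
```

```text
0.1 [118.43169897 511.10825989 226.12201901] [ 3.02465818  1.56945419 -1.91556675] [-0.17889416  0.23813576 -0.27134863]
[[-7.40000e-01  4.80000e-01 -4.70000e-01  1.01843e+03]
 [ 6.80000e-01  5.20000e-01 -5.20000e-01  4.93920e+02]
 [-0.00000e+00 -7.00000e-01 -7.10000e-01  7.93070e+02]
 [ 0.00000e+00  0.00000e+00  0.00000e+00  1.00000e+00]]
[[ 9.9000e-01 -1.1000e-01  1.0000e-01  3.6485e+02]
 [-1.5000e-01 -7.2000e-01  6.8000e-01 -9.3782e+02]
 [-0.0000e+00 -6.9000e-01 -7.3000e-01  9.9376e+02]
 [ 0.0000e+00  0.0000e+00  0.0000e+00  1.0000e+00]]
```

View pics/s1.png

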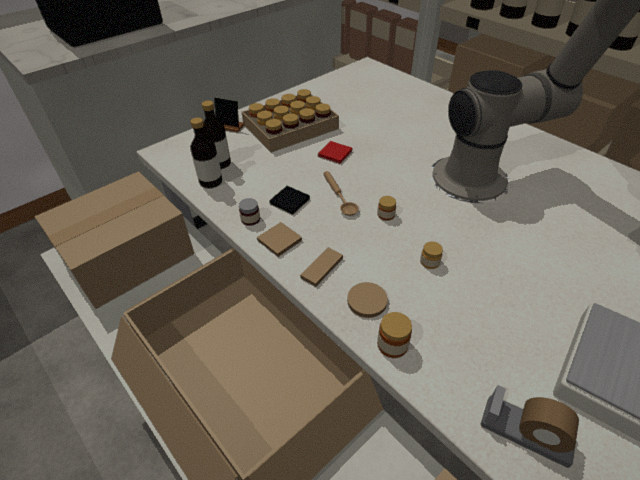

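View pics/d1.png

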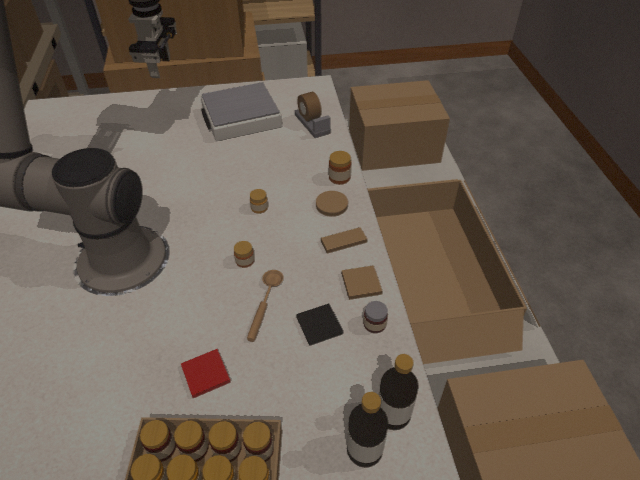

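The scene picture shows the brown square at about (279,238), the oblong at (322,266), the round at (368,298) and the black look-alike at (290,200). In the side picture the square is at (362,282), the oblong at (344,240), the end jar at (375,316) and the black one at (320,324). I'll enlarge both around the square.

Run:
```python
import cv2,numpy as np
a=cv2.imread('pics/full_s1.png')[180:300,230:350];b=cv2.imread('pics/full_d1.png')[225:345,295:415]
cv2.imwrite('pics/c1.png',np.hstack([cv2.resize(x,(390,390),interpolation=cv2.INTER_CUBIC) for x in(a,b)]))
```

```text
(no output)
```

View pics/c1.png

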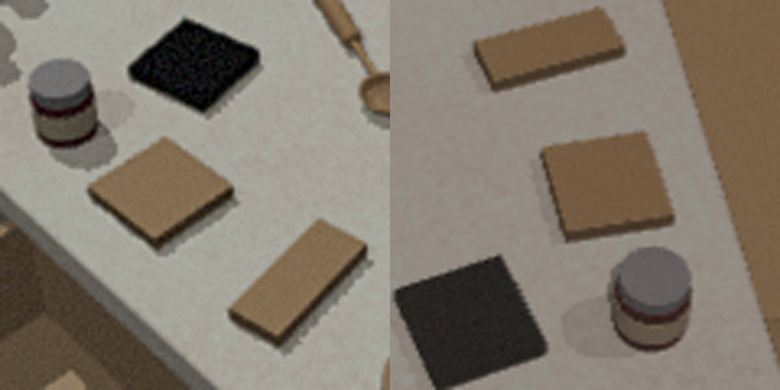

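```bash
cat > m.py <<'E'
from h import *
def P(n):
    i=camera_info(n);T=np.linalg.inv(np.array(i['pose']));return np.array(i['camera_matrix'])@T[:3]
sq=([(233,190),(157,237),(89,188),(165,138)],[(152,149),(256,132),(283,215),(175,232)])
ob=([(367,249),(279,335),(229,312),(319,219)],[(85,42),(211,9),(234,45),(107,80)])
jar=([(60,76)],[(264,275)]); blk=([(258,57),(205,103),(131,70),(187,18)],[(6,295),(109,258),(155,350),(50,388)])
for nm,(s,d) in dict(sq=sq,ob=ob,jar=jar,blk=blk).items():
    s=np.array(s)/3.25+[230,180];d=np.array(d)/3.25+[295,225]
    X=cv2.triangulatePoints(P('scene'),P('side'),s.T.copy(),d.T.copy());X=(X[:3]/X[3]).T
    print(nm,'\n',X.round(1),X.mean(0).round(1))
    if len(X)==4:
        print([round(float(np.linalg.norm(X[i]-X[i-1])),1) for i in range(4)],'yaw',np.degrees(np.arctan2(*(X[1]-X[0]+X[2]-X[3])[1::-1])).round(1))
print('round',pix('scene',(368,297),15),pix('side',(332,202),15))
E
python3 m.py
python3 - <<'E'
from h import *
from scipy.spatial.transform import Rotation as R
o=get_obs();print(R.from_euler('xyz',o['tcp_rot']).as_matrix().round(3))
E
```

```text
sq 
 [[ 535.3 -131.2    9.9]
 [ 613.1 -129.3   13.7]
 [ 616.7 -207.4   11.3]
 [ 537.8 -211.2   11.9]] [ 575.7 -169.8   11.7]
[80.1, 77.9, 78.2, 79.0] yaw 2.1
ob 
 [[502.8 -15.9  10.5]
 [607.    2.5  12.9]
 [617.6 -38.   11.4]
 [511.9 -60.7  14. ]] [559.8 -28.   12.2]
[45.9, 105.8, 41.9, 108.1] yaw 11.1
jar 
 [[ 581.3 -286.4   54.4]] [ 581.3 -286.4   54.4]
blk 
 [[ 412.7 -242.4    6.2]
 [ 487.3 -224.4    9.8]
 [ 505.4 -302.3    7. ]
 [ 430.2 -322.2   10.2]] [ 458.9 -272.8    8.3]
[81.7, 76.8, 80.1, 77.9] yaw 14.2
round [547.53616881 111.97760567  15.        ] [552.66855599 107.45156446  15.        ]
[[-0.    -0.974  0.226]
 [-0.001  0.226  0.974]
 [-1.     0.    -0.001]]
```

The pad centre is at (576,-170), with sides of 78–80 mm, top height of about 12 mm (15 stated) and yaw of about 2°. All of these are plausible. I'll push with two half-open fingertips, jaws along y, from x = 500, and go round at height first.

Call:
carry_out:
  hand: 40
  rows:
    - [30,-18,0,2]
    - [60,-36,0,4]
    - [90,-54,0,6]
    - [120,-72,0,8]
    - [150,-90,0,10]
    - [180,-108,0,13]
    - [210,-126,0,13]
    - [240,-144,0,13]
    - [270,-162,0,13]
    - [302,-181,0,13]
    - [310,-210,0,13]
    - [318,-240,0,13]
    - [325,-270,0,13]
    - [332,-300,0,13]
    - [340,-330,0,13]
    - [345,-360,0,13]
    - [350,-390,0,13]
    - [355,-420,0,13]
    - [358,-450,0,13]
    - [360,-480,0,13]

```text
time: 1.77
tool_pos: [478.3, 29.6, 225.8]
tcp_rot: [2.582, 1.569, -2.132]
contact_force: [0.2, -0.7, 0.2]
grip_width: 40.0
```

Call:
carry_out:
  rows:
    - [3,-25,0,0]
    - [6,-50,0,0]
    - [9,-75,0,0]
    - [12,-100,0,0]
    - [15,-125,0,0]
    - [18,-150,-10,0]
    - [20,-175,-25,0]
    - [22,-200,-45,0]
    - [22,-200,-65,0]
    - [22,-200,-85,0]
    - [22,-200,-105,0]
    - [22,-200,-125,0]
    - [22,-200,-145,0]
    - [22,-200,-145,0]
    - [22,-200,-145,0]

```text
time: 3.02
tool_pos: [499.6, -170.1, 80.1]
tcp_rot: [1.587, 1.568, -3.126]
contact_force: [-0.1, -0.3, 0.5]
grip_width: 40.2
```

Run:
```python
from h import *
from scipy.spatial.transform import Rotation as R
o=get_obs();print(o['tool_pos'],R.from_euler('xyz',o['tcp_rot']).as_matrix().round(3))
snap('side','d2.png',(255,175,455,325),4)
```

```text
[ 499.62875185 -170.06823102   80.11762051] [[-0.003 -1.     0.001]
 [-0.     0.001  1.   ]
 [-1.     0.003 -0.   ]]
```

View pics/d2.png

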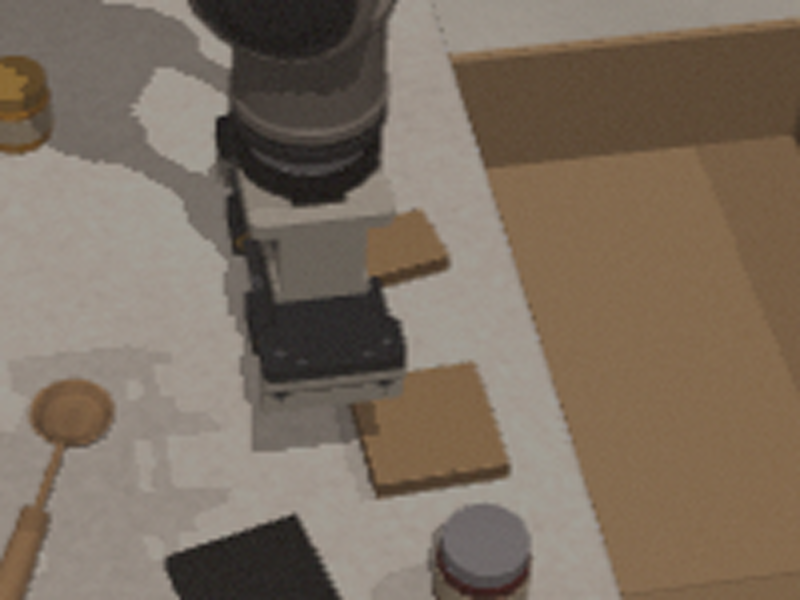

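The tool stands behind the pad, aligned with it, and the black pad and the jar are clear. I'll descend to z of about 6 and begin the push.

Call:
carry_out:
  rows:
    - [0,0,-15,0]
    - [0,0,-30,0]
    - [0,0,-45,0]
    - [0,0,-58,0]
    - [0,0,-68,0]
    - [0,0,-74,0]
    - [0,0,-74,0]
    - [10,0,-74,0]
    - [20,0,-74,0]
    - [30,0,-74,0]
    - [38,0,-74,0]
    - [46,0,-74,0]
    - [54,0,-74,0]
    - [60,0,-74,0]
    - [60,0,-74,0]

```text
time: 4.32
tool_pos: [561.8, -170.6, 7.4]
tcp_rot: [-2.856, 1.569, -1.285]
contact_force: [-0.0, -0.4, 0.3]
grip_width: 40.2
```

Run:
```python
from h import *
snap('side','d3.png',(255,175,455,325),4)
```

```text
(no output)
```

View pics/d3.png

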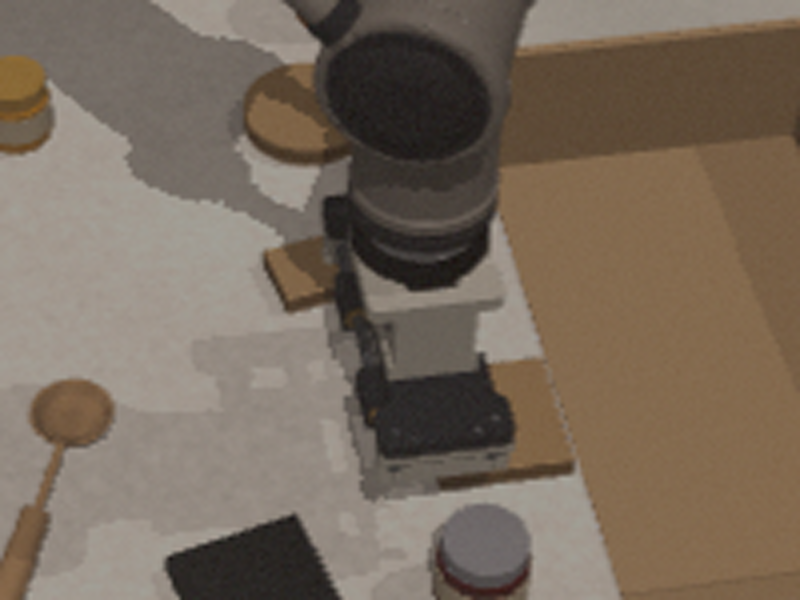

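The pad slid straight, about 35 mm, and its front edge is now at the table edge. The jar and the oblong board look untouched. I'll push on over the edge.

Call:
carry_out:
  rows:
    - [12,0,0,0]
    - [24,0,0,0]
    - [36,0,0,0]
    - [48,0,0,0]
    - [60,0,0,0]
    - [72,0,0,0]
    - [84,0,0,0]
    - [96,0,0,0]
    - [108,0,0,0]
    - [120,0,0,0]
    - [128,0,0,0]
    - [128,0,0,0]
    - [128,0,0,0]

```text
time: 5.45
tool_pos: [688.4, -170.3, 6.7]
tcp_rot: [2.185, 1.569, -2.528]
contact_force: [-0.4, -0.9, 0.4]
grip_width: 40.0
```

Call:
carry_out:
  rows:
    - [0,0,20,0]
    - [0,0,40,0]
    - [0,0,60,0]
    - [0,0,85,0]
    - [0,0,110,0]
    - [-15,0,135,0]
    - [-35,0,150,0]
    - [-60,0,150,0]
    - [-85,0,150,0]
    - [-110,10,150,0]
    - [-135,20,150,0]
    - [-160,30,150,0]
    - [-180,40,150,0]
    - [-180,40,150,0]
    - [-180,40,150,0]

```text
time: 6.7
tool_pos: [507.2, -130.0, 157.2]
tcp_rot: [2.264, 1.569, -2.449]
contact_force: [0.3, -1.1, 0.5]
grip_width: 39.7
```

Run:
```python
from h import *
snap('scene','s4.png');snap('side','d4.png')
a=cv2.imread('pics/s4.png')[180:460,60:420];b=cv2.imread('pics/d4.png')[140:420,220:560]
cv2.imwrite('pics/f4.png',np.hstack([cv2.resize(x,(400,311)) for x in (a,b)]))
```

```text
(no output)
```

View pics/f4.png

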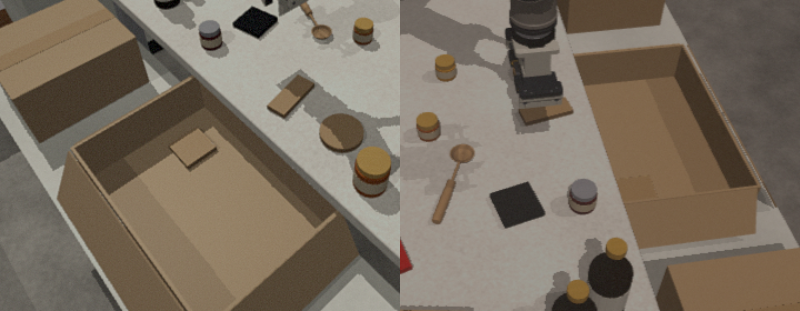

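The pad lies flat on the carton floor, at about scene (234,312) and side (421,306). I'll check its depth and the other boards numerically before handing in.

Run:
```python
from m import *
X=cv2.triangulatePoints(P('scene'),P('side'),np.array([[234.],[312.]]),np.array([[421.],[306.]]));print('pad',(X[:3]/X[3]).ravel())
a,b=[cv2.imread(f'pics/{f}.png').astype(float)[...,::-1] for f in('full_s1','s4')]
for n,(u,v,w,h) in dict(oblong=(296,244,52,45),round=(342,278,52,42)).items():
    for im in(a,b):
        c=im[v:v+h,u:u+w];m=(c[...,0]/(c[...,2]+1)>1.5);y,x=np.nonzero(m);print(n,m.sum(),x.mean()+u,y.mean()+v)
o=get_obs();print(o['time'],o['contact_force'],abs(np.array(o['dq'])).max())
```

```text
sq 
 [[ 535.3 -131.2    9.9]
 [ 613.1 -129.3   13.7]
 [ 616.7 -207.4   11.3]
 [ 537.8 -211.2   11.9]] [ 575.7 -169.8   11.7]
[80.1, 77.9, 78.2, 79.0] yaw 2.1
ob 
 [[502.8 -15.9  10.5]
 [607.    2.5  12.9]
 [617.6 -38.   11.4]
 [511.9 -60.7  14. ]] [559.8 -28.   12.2]
[45.9, 105.8, 41.9, 108.1] yaw 11.1
jar 
 [[ 581.3 -286.4   54.4]] [ 581.3 -286.4   54.4]
blk 
 [[ 412.7 -242.4    6.2]
 [ 487.3 -224.4    9.8]
 [ 505.4 -302.3    7. ]
 [ 430.2 -322.2   10.2]] [ 458.9 -272.8    8.3]
[81.7, 76.8, 80.1, 77.9] yaw 14.2
round [547.53616881 111.97760567  15.        ] [552.66855599 107.45156446  15.        ]
pad [ 744.08647101 -161.60149066 -135.92676418]
oblong 720 321.3 266.44444444444446
oblong 733 321.45975443383355 266.31787175989086
round 1144 368.409965034965 300.4965034965035
round 1142 368.34238178633973 300.36427320490367
6.8 [-0.33168785 -0.5609012  -0.52005718] 0.016872701402409672
```

```bash
python3 -c "
from plant import *
print(close_job())"
```

```text
the job is handed in; nothing more can be done
None
```

The square pad is in the carton. I pushed it straight in +x with two half-open fingertips until it dropped over the far edge, then raised the arm clear and handed the job in at about 6.8 s.

**Pad:** it lies flat on the carton floor at about x 744, y −162, z −136 mm, roughly 90 mm below the rim. That height is from rough pixel readings; a pad lying flat should sit nearer z −150, and both are within the limits.

**Other boards:** the round and oblong boards shifted by less than 0.3 px between the scene pictures from before and after. The jars and the black look-alike looked untouched.

**Forces:** the wrist force read about 1 N or less after every move.

**Disagreement:** board tops measured about 12 mm high against the stated 15 mm (the black look-alike's about 8 mm). This did not affect the push.

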